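# Feed a wooden coaster under the drum sander's guard with the push stick

## Task

Take the push stick from its tray and, with its nose behind the round wooden coaster on the sander's infeed bed, push the coaster through the low opening under the guard until it is wholly out on the far side and lies flat on the outfeed bed. Never touch the coaster with the gripper, and leave everything else where it is. Then draw the stick out and put it back in its tray as it lay, handle up and nose pointing the same way.

Things in the scene. Friction and masses are not known exactly. Their poses are not given: they have to be found in the camera images.
- feeder: Bench-top drum sander, fixed: plywood bed 150 mm wide (x), top 18 mm above the worktop, with a grey guard across it. Origin: on the worktop under the guard's centre. Work is fed towards its -y (robot's left to right; its axes are within 6 degrees of the world's). Bed from y +175 (infeed end) to -135 mm (outfeed end); guard from y +25 to -25 mm, top 71 mm up, a thumb nut on it to 80 mm.
- guard_in (a point): Middle of the opening's infeed edge, on the bed (feeder x 0, y +25, z 18 mm). The opening is a straight tunnel 102 mm wide (x -51 to +51) and 22 mm high (feeder z 18 to 40 mm). Two guide rails 16 mm high funnel into it: about 140 mm apart at feeder y +70 mm, 102 mm at the mouth.
- guard_out (a point): Middle of the opening's outfeed edge, on the bed (feeder x 0, y -25, z 18 mm). Parallel rails, 16 mm high and 102 mm apart, run on from here to feeder y -65 mm.
- coaster: The work: plain wooden disc 90 mm across, 12 mm thick, about 0.06 kg, loose and flat on the infeed bed before the guard, up to 15 mm off the bed's centre line. Origin: centre of its underside; z up.
- push_stick: Wooden push stick, 0.14 kg. Sole from y +45 to -120 mm: 24 mm wide, 14 mm high as far as y -50, then a blade 20 mm wide, 12 mm high to the nose. Upright handle over the origin: 22 mm thick (x), 50 mm long (y), top 89 mm above the sole. Origin: on the underside below the handle; -y towards the nose, z up. It starts in its tray, handle up, nose to world -y.
- stick_nose (a point): Middle of the push stick's square front face (stick y -120, z 6 mm).
- stick_grip (a point): Point in the handle to grip across x, 62 mm above the sole, on the stick's origin axis. Mind, when the hand stands behind the infeed: the big belt sander's belt overhangs at the left (world x 0.49 to 0.61, y beyond 0.16, z 0.20 to 0.29 m), and a cord end lies at x below 0.50, y 0.07 to 0.13, up to 0.05 m high.
- stick_tray: Shallow wooden tray, fixed on the worktop behind the sander. The stick put away in it has its origin over the tray's (tray origin on the worktop; sole on the tray floor, 6 mm up), nose to tray -y. Inside it is 36 mm wide (x -18 to +18) and 189 mm long (y +57 to -132); side walls up to 18 mm above the worktop, end walls 14 mm.
- sanding_block: Bystander: cork sanding block with paper round it, 61 x 117 x 35 mm. Origin: centre of its underside.
- knob: Bystander: turned wooden knob, 39 mm across, 37 mm high. Origin: centre of its underside.
- spare_coaster: Bystander: another wooden disc, 90 mm across, 12 mm thick, on the worktop; not to be fed. Origin: centre of its underside.
- spare_strip: Bystander: wooden strip, 32 x 160 x 11 mm, on the worktop to the left of the tray. Origin: centre of its underside.
- pencil: Bystander: flat carpenter's pencil, 14 x 172 x 8 mm. Origin: centre of its underside.

How it is judged:
By the outcome, as a careful person would: the job done as asked, in the order asked, and still so for the second after the job is handed in, with the robot touching nothing.
It also fails if it takes over 51 s, if anything falls off the work surface, if the arm or the gripper's body presses on something with over 40 N, if the wrist force passes 120 N, or if a joint passes its speed limit or range.

## Robot

A 6-joint arm with a two-finger parallel gripper is mounted at the origin on a cart in front of the work surface, level with it; the furniture and walls round the work are solid. World frame = base frame: x ahead of the robot, y to its left, z up, the work surface at z = 0. Lengths are in m, angles in rad, forces in N, time in s.
With the tool pointing down it reaches from about 0.225 to 0.875 m from the base axis. Payload 3.4 kg.
Tool frame: the origin (TCP) lies on the centre line of the jaws, within the pads' length; the fingertips stand ctrl.finger_overhang ahead of it and the grasp point (between the pads) lies 11 mm behind it (ctrl.finger_overhang is the distance from the TCP to the fingertips, in m); z points along the fingers, y is the line along which they close (so a half turn about z gives the same grasp; the last joint's range is limited). The gripper opens to 85 mm and grips with 20 to 120 N. Pads are 22 mm wide; open, the fingers measure 114 mm over their backs; the gripper's body (76 mm by 85 mm) begins 54 mm behind the grasp point. The pads swing forward as they close: fully open they stand 13 mm farther back than shut.
Start: joints at [1.127, 0.276, 1.505, -0, 1.361, -0.121], TCP at [0.182, 0.545, 0.239] pointing down, gripper open.
Joint ranges: [-2.89, 2.89], [-0.75, 2.08], [0.22, 2.7], [-1.18, 4.32], [0.11, 2.71], [-2.7, 2.7]. Speed limits (rad/s): [2.57, 2.57, 3.14, 3.14, 3.14, 3.14].

## Interface

Orientations are given as a unit quaternion [w, x, y, z].
In Python, from cell import ctrl gives the robot as it stands. The module is installed in compiled form; this text tells all that it offers. Calls block until the motion is done:
- ctrl.move_to(position, orientation): joint-space move of the TCP to a pose.
- ctrl.move_l(position, attitude=None, vel=0.15, guard=None): straight line of the TCP; attitude=None keeps the orientation; vel is the mean speed in m/s. With guard (N) it stops when the force on the tool has changed by that much, and returns True; else False.
- ctrl.set_joints(angles): joint-space move.
- ctrl.open_gripper() and ctrl.grab(effort=None): open the fingers fully, or close them until they stop; effort is the grip in N (None keeps the last).
- ctrl.pause(seconds).
- ctrl.ik(position, orientation): joint angles nearest the present ones, or None.
- ctrl.observe(): the state.
- ctrl.capture(name): name is "scene" or "side" or "wrist"; returns the picture (400x640x3 uint8, red, green, blue); there is no depth.
- ctrl.camera_params(name): a dict with "mtx" (3x3 intrinsics, pixels), "pose" (4x4, takes a point from camera to world coordinates); the wrist camera has in their place "hand_eye" (4x4, takes a point from camera to tool coordinates, whose origin is the TCP and whose axes are the flange's). Camera axes: x right, y up, looking along -z (the intrinsics and any distortion apply to the point x, -y, -z); pixel columns grow to the right and rows downward; lengths in m; the calibration is good to about 2 mm. A picture is of the moment at which its call begins: read the wrist's pose just before it. camera_params takes no time and is no camera call.
A pose or a line that the arm cannot do raises ctrl.MotionError and nothing moves.
- ctrl.finish_job(): hands the job in; it is judged then, once.
The state is a dict: "time_s": time; "joint_positions": joint angles; "joint_vel": joint speeds; "joint_efforts": joint torques, N m; "position": TCP position; "tool_rot": TCP orientation; "contact_force": force on the tool from outside, world axes, zero at the start; "ft_torque": the same for the moment, N m; "finger_gap": opening from 0.0 (shut) to 1.0 (fully open); "gripper_force": force on a finger pad.
Only numpy, scipy, OpenCV 4.12 (cv2) and the standard library are available. Lean on these libraries where they do the work, as an engineer would, in place of code of your own. Each camera call takes 0.05 s, during which the arm holds its last target. There are 200 camera calls.

## Working session

There is one attempt and no reset: what is moved stays moved. The work goes in short steps, each a Python script; the robot and the scene stay as the last script left them, time stands still between calls to the robot, and variables do not carry over. Pictures are saved under pics/ and viewed, at most 11 in all, crops included, and the job is handed in when it is done.

```bash
mkdir -p pics
python3 - <<'E'
from cell import ctrl
import cv2
for n in("scene","side"):
    p=ctrl.camera_params(n);print(n,{k:(v.round(4).tolist() if hasattr(v,'round') else v) for k,v in p.items()})
    cv2.imwrite(f"pics/{n}0.png",ctrl.capture(n)[:,:,::-1])
p=ctrl.camera_params("wrist");print(p)
o=ctrl.observe();print(o["time_s"],o["position"],o["tool_rot"],ctrl.finger_overhang,o["finger_gap"])
E
```

```text
scene {'mtx': [[446.3837, 0.0, 316.3004], [0.0, 446.3837, 194.8188], [0.0, 0.0, 1.0]], 'pose': [[0.5186, 0.5202, -0.6785, -0.3011], [-0.8549, 0.303, -0.4211, -0.5845], [-0.0135, 0.7985, 0.6019, 0.8202], [0.0, 0.0, 0.0, 1.0]]}
side {'mtx': [[437.8761, 0.0, 320.2097], [0.0, 437.8761, 199.2286], [0.0, 0.0, 1.0]], 'pose': [[-0.0695, 0.8003, -0.5956, -0.0359], [-0.9976, -0.0571, 0.0397, -0.0258], [-0.0022, 0.5969, 0.8023, 0.868], [0.0, 0.0, 0.0, 1.0]]}
{'mtx': array([[296.80923823,   0.        , 316.90060398],
       [  0.        , 296.80923823, 194.66540978],
       [  0.        ,   0.        ,   1.        ]]), 'hand_eye': array([[-4.29081864e-04,  9.50813632e-01,  3.09763220e-01,
         7.83779700e-02],
       [ 9.99999907e-01,  4.24400580e-04,  8.25016172e-05,
        -4.99678975e-04],
       [-5.30200277e-05,  3.09763226e-01, -9.50813726e-01,
        -1.34104140e-01],
       [ 0.00000000e+00,  0.00000000e+00,  0.00000000e+00,
         1.00000000e+00]])}
0.1 [0.18221119 0.54489059 0.23852552] [-2.29520331e-04  1.60704100e-01  9.87002292e-01 -7.84160606e-04] 0.008 0.9995544651415426
```

View pics/scene0.png

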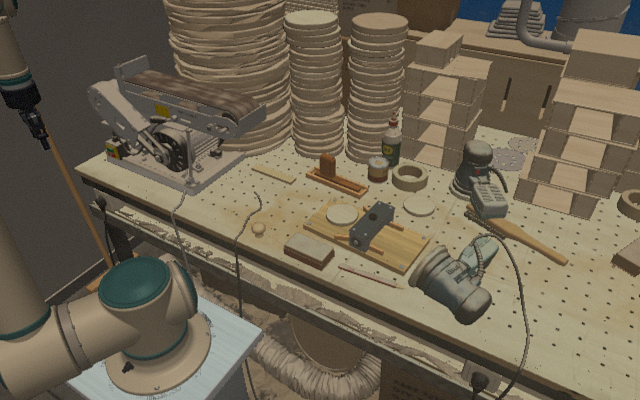

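View pics/side0.png

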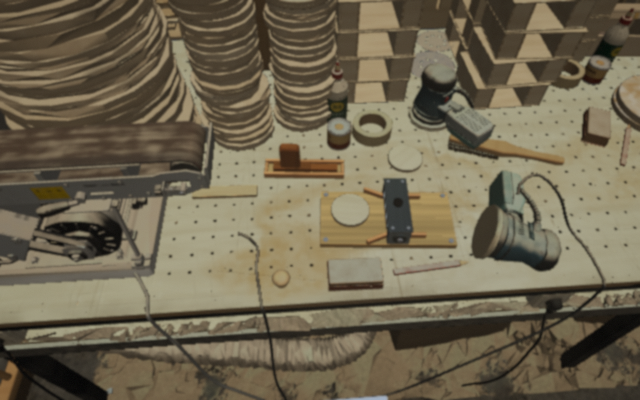

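The scene shows the coaster (340,214), guard (370,225) and stick handle (327,165). In the side view the guard is at (397,210), the coaster at (350,210) and the handle at (290,155).

```bash
cat > h.py <<'E'
from cell import ctrl
import numpy as np, cv2
from scipy.spatial.transform import Rotation as R
def rot(q): return R.from_quat(np.roll(q,-1)).as_matrix()
def quat(x): # tool down, tool x at given yaw
    x=np.array([np.cos(x),np.sin(x),0]);z=np.array([0,0,-1.]);y=np.cross(z,x)
    return np.roll(R.from_matrix(np.c_[x,y,z]).as_quat(),1)
def ray(name,uv,z,pose=None):
    p=ctrl.camera_params(name);P=p["pose"] if pose is None else pose
    d=np.linalg.inv(p["mtx"])@[uv[0],uv[1],1.];d=P[:3,:3]@[d[0],-d[1],-d[2]];c=P[:3,3]
    return c+d*(z-c[2])/d[2]
def wpose():
    o=ctrl.observe();T=np.eye(4);T[:3,:3]=rot(o["tool_rot"]);T[:3,3]=o["position"]
    return T@ctrl.camera_params("wrist")["hand_eye"]
E
python3 - <<'E'
from h import *
print(ctrl.camera_params("side").keys())
for n,u,z in [("handle top",(290,146),.095),("tray L",(265,176),.0),("tray R",(343,177),0),("coaster",(350,210),.03),("bed nl",(320,246),0),("bed nr",(453,246),0),("bed fl",(320,196),.018),("bed fr",(453,196),.018)]:
    print(n,ray("side",u,z).round(3))
for n,u,z in [("coaster",(341,214),.03),("handle",(327,154),.095)]: print(n,ray("scene",u,z).round(3))
for y in (np.pi/2,-np.pi/2):
  for p in ([.64,.13,.09],[.64,.13,.35],[.5,.05,.35],[.5,.13,.09],[.5,.2,.1]): print(y,p,ctrl.ik(p,quat(y)))
E
```

```text
dict_keys(['mtx', 'pose'])
handle top [ 0.703 -0.002  0.095]
tray L [0.693 0.068 0.   ]
tray R [ 0.675 -0.132 -0.   ]
coaster [ 0.55  -0.135  0.03 ]
bed nl [ 0.475 -0.059  0.   ]
bed nr [ 0.454 -0.362  0.   ]
bed fl [ 0.605 -0.068  0.018]
bed fr [ 0.582 -0.391  0.018]
coaster [ 0.549 -0.137  0.03 ]
handle [0.711 0.002 0.095]
1.5707963267948966 [0.64, 0.13, 0.09] [ 9.39301470e-02  4.97694137e-01  1.54036772e+00 -4.44089210e-16
  1.10353080e+00  9.39301470e-02]
1.5707963267948966 [0.64, 0.13, 0.35] [ 9.39301470e-02  3.64321755e-01  1.10791370e+00 -4.44089210e-16
  1.66935720e+00  9.39301470e-02]
1.5707963267948966 [0.5, 0.05, 0.35] [-3.88853930e-02  1.20815575e-01  1.43814040e+00 -4.44089210e-16
  1.58263668e+00 -3.88853930e-02]
1.5707963267948966 [0.5, 0.13, 0.09] [ 1.19626957e-01  3.21016517e-01  1.85045211e+00 -4.44089210e-16
  9.70124029e-01  1.19626957e-01]
1.5707963267948966 [0.5, 0.2, 0.1] [ 2.51274398e-01  3.38144250e-01  1.79106573e+00 -4.44089210e-16
  1.01238267e+00  2.51274398e-01]
-1.5707963267948966 [0.64, 0.13, 0.09] None
-1.5707963267948966 [0.64, 0.13, 0.35] None
-1.5707963267948966 [0.5, 0.05, 0.35] None
-1.5707963267948966 [0.5, 0.13, 0.09] None
-1.5707963267948966 [0.5, 0.2, 0.1] None
```

Run:
```python
from h import *
q=quat(np.pi/2)
ctrl.move_l([.182,.545,.42],vel=.3)
ctrl.move_to([.40,.0,.42],q)
ctrl.move_to([.69,-.06,.26],q)
np.save("w1.npy",wpose());cv2.imwrite("pics/w1.png",ctrl.capture("wrist")[:,:,::-1])
ctrl.move_to([.54,-.19,.26],q)
np.save("w2.npy",wpose());cv2.imwrite("pics/w2.png",ctrl.capture("wrist")[:,:,::-1])
print(ctrl.observe()["time_s"])
```

```text
5.1417
```

View pics/w1.png

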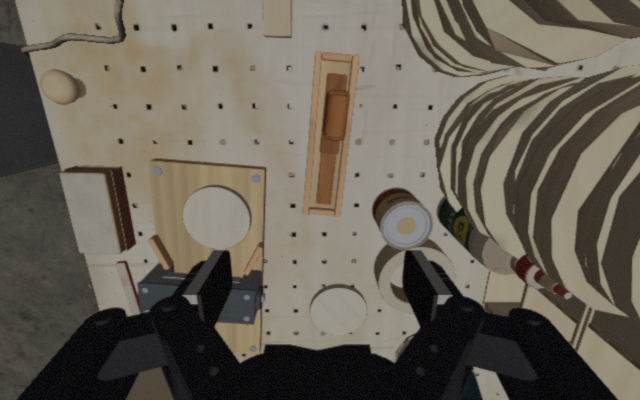

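View pics/w2.png

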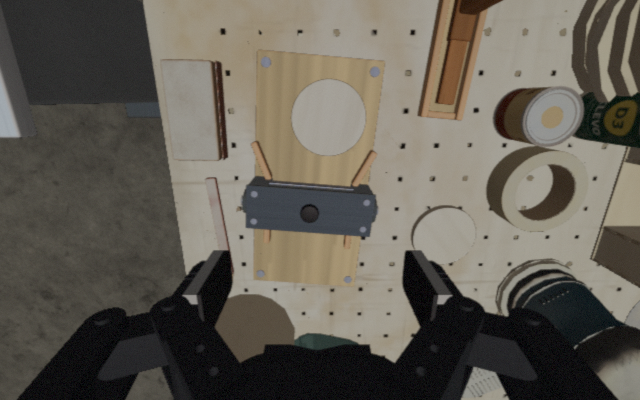

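w1 shows the tray outline from (337,53) to (323,213), with the handle top near (340,100). w2 shows the bed corners (257,50) and (384,62), the coaster at (329,117) and the nut at (310,213). I'll enlarge both.

Run:
```python
import cv2
a=cv2.imread("pics/w1.png")[45:225,290:380];b=cv2.imread("pics/w2.png")[40:240,235:395]
cv2.imwrite("pics/c1.png",cv2.resize(a,None,fx=3.3,fy=3.3,interpolation=2));cv2.imwrite("pics/c2.png",cv2.resize(b,None,fx=3,fy=3,interpolation=2))
```

```text
(no output)
```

View pics/c1.png

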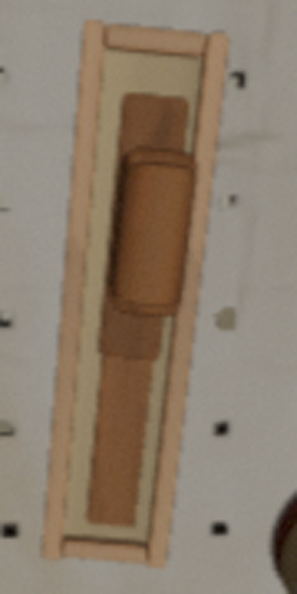

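View pics/c2.png

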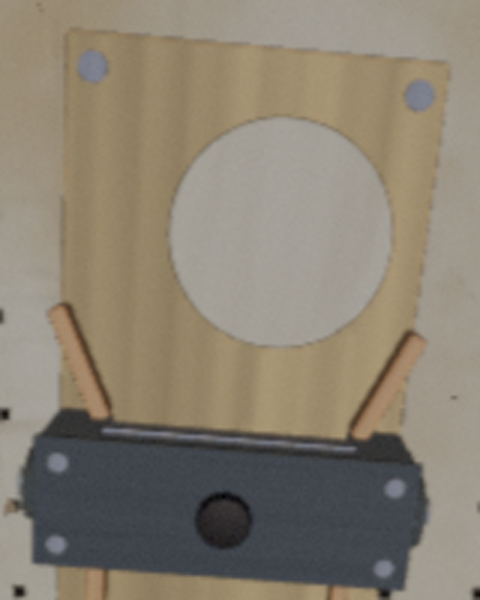

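```bash
cat > m.py <<'E'
from h import *
P1,P2=np.load("w1.npy"),np.load("w2.npy")
f=lambda u,z:ray("wrist",np.array(u)/3.3+[290,45],z,P1)[:2]
g=lambda u,z:ray("wrist",np.array(u)/3+[235,40],z,P2)[:2]
w=lambda u,z:ray("wrist",u,z,P2)[:2]
def yaw(d): return np.degrees(np.arctan2(d[0],-d[1])) # of -y axis; + = towards +x
rear=(f((122,94),.02)+f((188,98),.02))/2; nose=(f((88,521),.018)+f((135,525),.018))/2
print("rear",rear,"nose",nose,"len",np.linalg.norm(rear-nose),"yaw",yaw(nose-rear),"origin",rear+(nose-rear)*45/165)
print("handle top", (f((152,150),.095)+f((150,312),.095))/2)
tr=(f((85,22),.018)+f((228,33),.018))/2;tf=(f((42,557),.018)+f((166,567),.018))/2
print("tray",tr,tf,np.linalg.norm(tr-tf),yaw(tf-tr),"origin",(tr+tf)/2+.0375*(tr-tf)/np.linalg.norm(tr-tf))
bl,br=g((68,28),.018),g((449,62),.018);ol,orr=w((254,283),.018),w((357,286),.018)
print("bed",bl,br,ol,orr,np.linalg.norm(br-bl),np.linalg.norm(bl-ol),yaw(ol-bl),yaw(orr-br))
print("guard",[g(u,.071) for u in((40,432),(412,462),(405,588),(33,563))])
print("bedangle",yaw(np.array([[0,1],[-1,0]])@(br-bl)))
print("nut",g((223,520),.08),"coaster",g((281,231),.03), "coaster L,R",g((169,231),.03),g((393,231),.03))
E
python3 m.py
```

```text
rear [0.71460995 0.04563733] nose [ 0.70031667 -0.11662793] len 0.16289356395549753 yaw -5.033956691471903 origin [0.71071178 0.00138317]
handle top [0.70932872 0.00249685]
tray [0.71483541 0.06811574] [ 0.69736769 -0.13381396] 0.20268380605906 -4.944005418979538 origin [0.70933338 0.00451137]
bed [ 0.47439837 -0.05767513] [ 0.62157578 -0.06966458] [ 0.44948504 -0.37089978] [ 0.60199259 -0.37651448] 0.14766495345550207 0.3142138771282144 -4.547629993364749 -3.651670639680068
guard [array([ 0.46461136, -0.20367815]), array([ 0.60597693, -0.21581734]), array([ 0.6062111, -0.2689243]), array([ 0.45794974, -0.25768466])]
bedangle -4.657179475464113
nut [ 0.53368532 -0.23594246] coaster [ 0.55654971 -0.13253681] coaster L,R [ 0.51206423 -0.13250487] [ 0.60107093 -0.13256877]
```

```bash
cat >> h.py <<'E'
A=np.radians(-4.55);F0=np.array([.534,-.237])
QT=quat(np.radians(85.0));QF=quat(np.pi/2+A)
TR=np.array([.7102,.0022])+.006*np.array([np.sin(np.radians(-5)),-np.cos(np.radians(-5))])
def feed(x,y,z): # feeder -> world
    p=F0+x*np.array([np.cos(A),np.sin(A)])+y*np.array([-np.sin(A),np.cos(A)]);return [*p,z]
def hand(x,nose,z=.071): return feed(x,nose+.114,z)
E
python3 - <<'E'
from h import *
ctrl.move_to([*TR,.16],QT)
ctrl.move_l([*TR,.057],vel=.12,guard=15)
print(ctrl.observe()["position"])
ctrl.grab(60); o=ctrl.observe();print(o["finger_gap"],o["gripper_force"],o["contact_force"])
ctrl.move_l([*TR,.125],vel=.12)
ctrl.move_l(hand(.014,.162,.125),QF,vel=.15)
o=ctrl.observe();print(o["finger_gap"],o["position"],o["time_s"])
np.save("w3.npy",wpose());cv2.imwrite("pics/w3.png",ctrl.capture("wrist")[:,:,::-1])
E
```

```text
[ 0.71040139 -0.00401583  0.05803374]
0.2502880569608917 58.900146782398224 [-0.08294687  0.26686108  1.16373472]
0.2508110854191248 [0.57098625 0.03675396 0.12508769] 9.6417
```

View pics/w3.png

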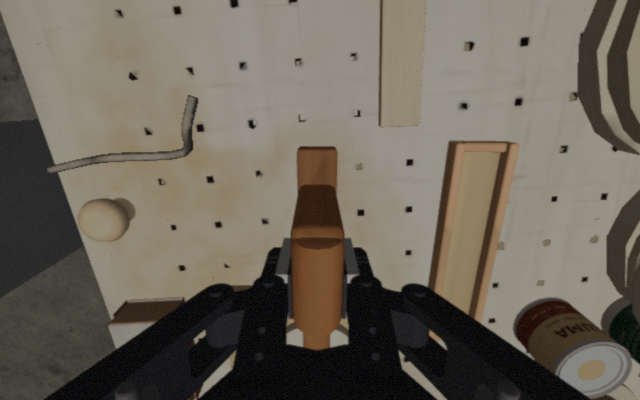

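The stick is held straight with its rear edge at (317,148), and the tray is empty at right. Next I check the nose offset, lower the stick and start the push.

Run:
```python
from h import *
r=ray("wrist",(317,148),.088,np.load("w3.npy"))[:2]-F0
print("rear feeder x,y",r@[np.cos(A),np.sin(A)],r@[-np.sin(A),np.cos(A)],"expected .014,.327")
ctrl.move_l(hand(.014,.162),vel=.1,guard=10)
o=ctrl.observe();print(o["position"],o["contact_force"])
ctrl.move_l(hand(.014,.146),vel=.05,guard=15)
ctrl.move_l(hand(.003,.105),vel=.05,guard=15)
o=ctrl.observe();print(o["position"],o["contact_force"],o["time_s"])
a=ctrl.capture("side")[150:270,270:470];b=ctrl.capture("scene")[170:290,270:470]
cv2.imwrite("pics/s1.png",cv2.resize(np.vstack([a,b])[:,:,::-1],None,fx=2.5,fy=2.5,interpolation=2))
```

```text
rear feeder x,y 0.01614446382182442 0.3270599043909977 expected .014,.327
[0.57038749 0.03694093 0.07117273] [-0.15316863  0.21708092 -0.96107365]
[ 0.55445649 -0.01889993  0.07100684] [ 0.2926938   1.03338348 -1.4581519 ] 11.85
```

View pics/s1.png

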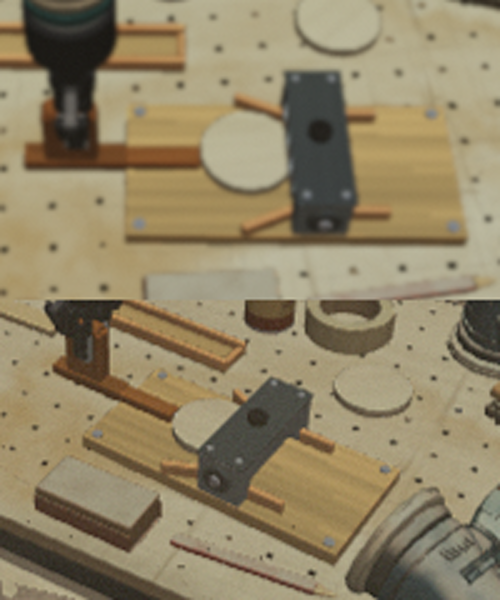

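The coaster is squarely in the funnel, touched by the nose at (203,158) in the top crop, so I continue through the guard.

Run:
```python
from h import *
for n in (.06,.01,-.036):
    g=ctrl.move_l(hand(.003 if n>.02 else .001,n),vel=.05,guard=15)
    o=ctrl.observe();print(g,o["position"],o["contact_force"],o["time_s"])
    if g: break
a=ctrl.capture("side")[150:270,270:470];b=ctrl.capture("scene")[170:290,270:470]
cv2.imwrite("pics/s2.png",cv2.resize(np.vstack([a,b])[:,:,::-1],None,fx=2.5,fy=2.5,interpolation=2))
```

```text
False [ 0.55083313 -0.06370059  0.07103771] [ 0.52305457 -0.14003165 -0.38671149] 13.0
False [ 0.5448317  -0.11330716  0.07101187] [ 0.52270849 -0.64193729 -0.50377007] 14.15
False [ 0.54115203 -0.15917798  0.07098093] [ 0.23247686 -0.58613316 -1.81842921] 15.2167
```

View pics/s2.png

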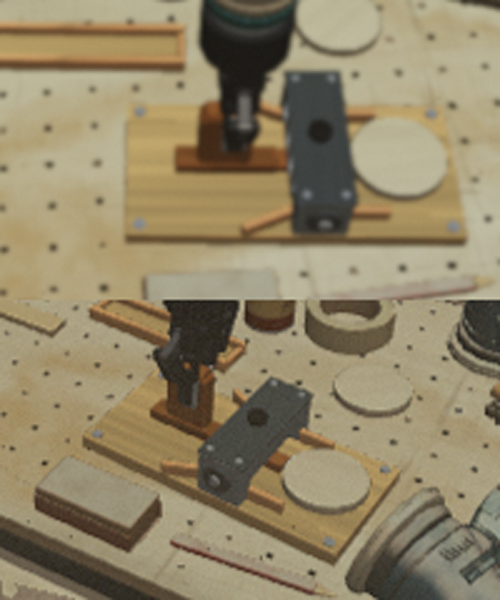

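The coaster is out past the guard and flat, centred at (399,157) in the top crop. I check its position numerically, then withdraw the stick and return it to the tray.

Run:
```python
from h import *
for n,u in(("side",(399/2.5+270,157/2.5+150)),("scene",(326/2.5+270,(479-300)/2.5+170))):
    r=ray(n,u,.03)[:2]-F0
    print("coaster feeder",r@[np.cos(A),np.sin(A)],r@[-np.sin(A),np.cos(A)])
ctrl.move_l(hand(.002,.145),vel=.15,guard=15)
ctrl.move_l(hand(.002,.150,.125),vel=.12)
ctrl.move_l([*TR,.125],QT,vel=.15)
ctrl.pause(.3)
o=ctrl.observe();print(o["position"],o["finger_gap"],o["time_s"])
np.save("w4.npy",wpose());cv2.imwrite("pics/w4.png",ctrl.capture("wrist")[:,:,::-1])
```

```text
coaster feeder 0.0013154611850194856 -0.08197262655138876
coaster feeder 0.00048188782860295244 -0.08558696819069514
[ 0.70938038 -0.00364154  0.12537779] 0.2516297000392826 18.7583
```

View pics/w4.png

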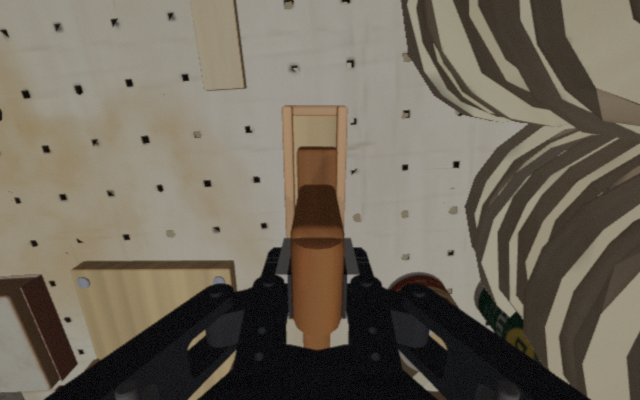

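The coaster is at feeder y of about -84 mm, clear of the guard, and the stick is lined up over the tray (walls at columns 288 and 342, stick centre 317). I lower and release it.

Run:
```python
from h import *
g=ctrl.move_l([*TR,.068],vel=.1,guard=8);print(g)
if not g: print(ctrl.move_l([*TR,.0578],vel=.03,guard=6))
ctrl.pause(.3);o=ctrl.observe();print(o["position"],o["contact_force"])
```

```text
False
False
[ 0.70968489 -0.00376907  0.05782315] [ 0.59226387 -0.1268985  -0.87749483]
```

Run:
```python
from h import *
ctrl.open_gripper()
ctrl.move_l([*TR,.2],vel=.12)
ctrl.move_to([.60,-.05,.36],QT);ctrl.pause(.5)
print(ctrl.observe()["time_s"])
cv2.imwrite("pics/w5.png",ctrl.capture("wrist")[:,:,::-1])
```

```text
23.6083
```

View pics/w5.png

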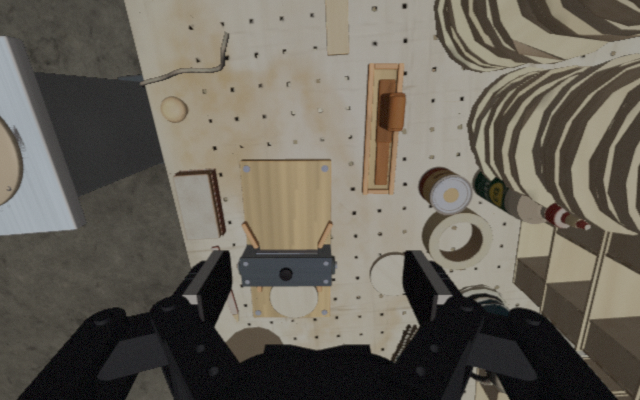

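The stick lies in its tray with the handle up at (393,112) and the nose at (383,183). The coaster is flat on the outfeed bed at (295,302), and everything else is unmoved.

```bash
python3 -c "
from cell import ctrl
print(ctrl.finish_job())"
```

```text
the job is handed in; nothing more can be done
None
```

The coaster is through the guard and lies flat on the outfeed bed, the push stick is back in its tray handle up with its nose the same way, and the job was handed in at about 24 s.

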